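# Walk a marble stand base back to the counter step and set its tier on

### The arm

A 6-joint arm with a two-finger parallel gripper is mounted at the origin on a cart in front of the work surface, level with it; the furniture and walls round the work are solid. World frame = base frame: x ahead of the robot, y to its left, z up, the work surface at z = 0. Lengths are in m, angles in rad, forces in N, time in s.
With the tool pointing down it reaches from about 0.325 to 0.9 m from the base axis. Payload 3.5 kg.
Tool frame: the origin (TCP) lies midway between the tips of the shut fingers; the grasp point (between the pads) lies 19 mm behind it; z points along the fingers, y is the line along which they close (so a half turn about z gives the same grasp; the last joint's range is limited). The gripper opens to 85 mm and grips with 20 to 120 N. Pads are 22 mm wide; open, the fingers measure 114 mm over their backs; the gripper's body (76 mm by 85 mm) begins 54 mm behind the grasp point. The pads swing forward as they close: fully open they stand 13 mm farther back than shut.
Start: joints at [-0.103, 0.276, -0.026, 1.268, 0, 1.467], TCP at [0.625, -0, 0.231] pointing down, gripper open.
Joint ranges: [-3.12, 3.12], [-0.85, 1.88], [-1.08, 1.24], [-1.95, 2.15], [-1.57, 1.53], [-3.14, 3.14]. Speed limits (rad/s): [2.57, 2.57, 3.14, 3.14, 3.14, 3.14].

### API

Orientations are given as [roll, pitch, yaw] about the fixed x, y, z axes, in that order (R = Rz(yaw) Ry(pitch) Rx(roll)).
In Python, from bench import * gives the robot as it stands.
- The arm moves only by the tool apply_moves, never from a script. Its argument "targets" is a list of rows, each a list of 3 entries, a list of its own where there are three numbers: the shift along the world's x, y, z in m, then the turn, a rotation vector about the world's x, y, z in rad, then the finger opening in m, from 0 to 0.0854. In form: [[[dx, dy, dz], [ax, ay, az], gripper], ...]. A call has 1 to 20 rows; each row shifts and turns the commanded pose from where the row before left it; what a row does not reach is not made up. A row lasts 1/10 s, in which the tool goes at most 50 mm and 8.59 degrees, less where a joint would pass 70% of its speed; a pose out of reach is approached as far as the arm can. A call with a gripper value outside its range is refused whole. The fingers move at their own pace and stop on an object; "grip_force" is the grip in N (left out, the last holds). Time passes only in rows, so rows that do not move let the fingers close. It gives the time, the measured TCP pose, the force, the opening and the grip force at its end, in the units of the state.
- observe(): the state, without advancing time (a new reading comes with each control period).
- capture(name): name is "scene" or "side" or "wrist"; returns a dict with "pixels" (480x640x3 uint8, red, green, blue), "fx", "fy", "cx", "cy" (pixels), "R" (3x3) and "t" (3): a world point X has camera coordinates R X + t. Camera axes: x right, y down, z forward; pixel columns grow to the right and rows downward; lengths in m; the calibration is good to about 2 mm. A picture is of the moment at which its call begins. There is no depth.
- close_job(): hands the job in; it is judged then, once.
The state is a dict: "time_s": time; "qpos": joint angles; "qd": joint speeds; "joint_efforts": joint torques, N m; "eef_pos": TCP position; "ee_rot": TCP orientation; "ft_force": force on the tool from outside, world axes, zero at the start; "ft_torque": the same for the moment, N m; "finger_gap": opening from 0.0 (shut) to 1.0 (fully open); "grasp_force": force on a finger pad.
Only numpy, scipy, OpenCV 4.12 (cv2) and the standard library are available. Lean on these libraries where they do the work, as an engineer would, in place of code of your own. Each camera call takes 0.05 s, during which the arm holds its last target. There are 200 camera calls.

### The job

Set up the two-tier pastry stand. Its marble base is too heavy to shove straight, so walk it back: push its left and right ends in turn from the front, each time until that end leads the other by about 4 cm, until its whole back edge stands snug against the step of the raised counter. Then set the wooden tier on it so that all four corner holes drop over their own pins and it rests level on the post collars; leave the jars, the price cards and the bell where they are.

Things in the scene. Friction and masses are not known exactly. Their poses are not given: they have to be found in the camera images.
- stand_base: Base of the pastry stand: a marble slab 140 (x) x 240 (y) mm, 40 mm thick, on four rubber feet 4 mm high at (+-52, +-100) mm; 2.5 to 3.5 kg. Origin: centre of its footprint, at table height; x points to its back (away from the robot, toward the step), y to its left end, z up. Slab top at z = 44 mm. It carries four upright steel posts (see base_seat).
- base_far_left (a point): Back left corner of the marble slab, at base frame (70, 120, 24) mm.
- base_far_right (a point): Back right corner of the marble slab, at base frame (70, -120, 24) mm.
- step_edge (a point): A fixed point on the straight front edge of the raised counter (the step), 40 mm above the table; the edge board's face runs from z = 25 to 55 mm. x points square into the step, y along the edge to the left; the step takes up x > 0 of this frame. Table and step stand about 6.4 degrees askew to the robot.
- tier: Upper tier, 0.35 kg, plain light wood: a board 114 (x) x 234 (y) mm, 9 mm thick, with a rim 12 mm higher round it. Origin: centre of its underside; z up. Four round holes 17 mm wide go through it at (+-39, +-95) mm. It is the same turned by half a turn. Seated, its origin is at base_seat and its axes lie along the base's (either way round).
- tier_handle (a point): Middle of the tier's carrying handle: a wooden bar 16 mm thick (x), 18 mm high, 150 mm long (along the tier's y), its middle 72 mm above the underside, on two uprights at y = +-62 mm; take it from above, closing across x.
- jam_jar: Bystander: jam jar with a green lid, 62 mm wide, 86 mm high, left of the stand. Origin: centre of its underside.
- spice_jar: Bystander: spice jar with a yellow lid, 42 mm wide, 96 mm high, left of the stand. Origin: centre of its underside.
- price_card: Bystander: price card in a wooden foot, 28 x 58 mm, 82 mm high, on the table left of the stand. Origin: centre of its underside.
- call_bell: Bystander: counter bell, 76 mm wide, 56 mm high, on the raised counter. Origin: centre of its underside.
- base_push_left (a point): Point on the slab's upright front face near its left end, base frame (-70, 100, 24) mm. Pushed there toward the step, the base swings about a point at or just beyond its right end, which creeps along by up to a fifth of the push; it stops when the push stops. This takes about 15 to 25 N, a straight push at the middle 25 N or more.
- base_push_right (a point): The same near its right end, base frame (-70, -100, 24) mm: pushed there, the base swings about its left end. The front 34 mm of the slab is clear of posts, so a gripper pointing down can push the front face without its body touching them.
- base_seat (a point): Where the tier's origin comes to lie: base frame (16, 0, 100) mm. Round it stand four steel posts 16 mm thick, at base x = -23 and +55 mm, y = +-95 mm; each ends in a flat collar 25 mm wide, its top at z = 100 mm, from which a pin 10 mm thick rises to z = 123 mm, its top 7 mm tapered to 4 mm. The tier rests on the collars.
- tier_card: Bystander: price card in a wooden foot, 28 x 62 mm, 92 mm high, at the table's front edge near the tier. Origin: centre of its underside.

How it is judged:
On the way, in this order (a step that is already met when the one before it is completed fails the run):
1. one end of the base has been swung ahead: the base stands at least 0.1 rad askew to the step (angle between the x axis of stand_base and the x axis of step_edge, either way round above 0.1 rad), for 0.1 s.
2. the other end has been brought level with it (askew by less than 0.05 rad) (angle between the x axis of stand_base and the x axis of step_edge, either way round below 0.05 rad), for 0.05 s.
3. and on, until one end is again ahead (at least 0.1 rad askew) (angle between the x axis of stand_base and the x axis of step_edge, either way round above 0.1 rad), for 0.1 s.
4. both back corners are within 10 mm of the step, the tier not yet on the base (x of each of base_far_left, base_far_right in the frame of step_edge above -0.01 m and horizontal distance between tier and stand_base above 0.05 m), for 0.2 s.
At the end, for the whole second after the job is handed in: Both back corners of the base are within 10 mm of the step; the tier rests on all four posts with a pin in each corner hole (its underside 95 to 105 mm above the foot of the base, within 7 mm of its seat, turned less than 0.08 rad, tilted less than 0.05 rad); base and tier are at rest (x of each of base_far_left, base_far_right in the frame of step_edge above -0.01 m and x of tier in the frame of stand_base between 0.009 and 0.023 m and y of tier in the frame of stand_base between -0.007 and 0.007 m and z of tier in the frame of stand_base between 0.095 and 0.105 m and angle between the x axis of tier and the x axis of stand_base, either way round below 0.08 rad and angle between tier's own z axis and vertical below 0.05 rad and linear speed of each of tier, stand_base below 0.02 m/s); the robot touches nothing.
It fails at once if jam jar moved more than 30 mm (distance of jam_jar from where it was at the start of the episode above 0.03 m).
It fails at once if spice jar moved more than 30 mm (distance of spice_jar from where it was at the start of the episode above 0.03 m).
It fails at once if price card moved more than 30 mm (distance of price_card from where it was at the start of the episode above 0.03 m).
It fails at once if call bell moved more than 30 mm (distance of call_bell from where it was at the start of the episode above 0.03 m).
It fails at once if price card by the tier moved more than 30 mm (distance of tier_card from where it was at the start of the episode above 0.03 m).
It also fails if it takes over 69 s, if anything falls off the work surface, if the arm or the gripper's body presses on something with over 40 N, if the wrist force passes 120 N, or if a joint passes its speed limit or range.

## Working session

There is one attempt and no reset: what is moved stays moved. The work goes in short steps, Python scripts to look and compute and a tool call to move; the robot and the scene stay as the last step left them, time stands still between calls to the robot, and variables do not carry over. Pictures are saved under pics/ and viewed, at most 10 in all, crops included, and the job is handed in when it is done.

Besides the shell and the picture viewer there is one more tool, called after "Emit:" as name(argument=value, ...), one argument or row to a line, values as JSON. apply_moves: Moves the arm, as the interface text tells. Its arguments: {"type":"object","properties":{"targets":{"type":"array"},"grip_force":{"type":"number"}},"required":["targets"]}

```bash
ls; mkdir -p pics
cat > h.py <<'E'
from bench import *
import numpy as np, cv2
def cap(n):
    c=capture(n); c['img']=np.array(c['pixels'])[:,:,::-1].copy(); c['R']=np.array(c['R']); c['t']=np.array(c['t']); return c
def ray(c,u,v):
    d=c['R'].T@np.array([(u-c['cx'])/c['fx'],(v-c['cy'])/c['fy'],1]); return -c['R'].T@c['t'],d
def onz(c,u,v,z):
    o,d=ray(c,u,v); return o+d*(z-o[2])/d[2]
def proj(c,X):
    p=c['R']@np.array(X)+c['t']; return np.array([c['fx']*p[0]/p[2]+c['cx'],c['fy']*p[1]/p[2]+c['cy']])
E
python3 - <<'E'
from h import *
s=observe(); print(s)
for n in ['scene','side','wrist']:
    c=cap(n); cv2.imwrite(f'pics/{n}0.png',c['img']); print(n,c['fx'],c['cx'],c['cy'],-c['R'].T@c['t'],c['R'].tolist())
E
```

```text
pics
{'time_s': 0.0, 'qpos': array([-1.03427872e-01,  2.77169516e-01, -2.78833934e-02,  1.26799656e+00,
        1.61395728e-06,  1.46737183e+00]), 'qd': array([-0.00072959,  0.0004725 ,  0.00269227, -0.00071108,  0.00024051,
        0.00020765]), 'joint_efforts': array([-1.23772923e-03, -4.45513523e+01,  2.95201170e+01,  1.64704624e-02,
       -2.18722530e-04, -1.59438730e-05]), 'eef_pos': array([6.24223503e-01, 5.36940564e-05, 2.30135841e-01]), 'ee_rot': array([-3.13935172e+00, -2.34219637e-04,  1.57079269e+00]), 'ft_force': array([-0.38641845, -0.29098596,  0.63232769]), 'ft_torque': array([ 0.0081204 ,  0.00423235, -0.03101471]), 'grasp_force': 0.0, 'finger_gap': 0.9928453660275599}
scene 481.3019296607075 317.6563494312773 229.20431476526096 [-0.09134449 -0.64206624  0.70895949] [[0.6977151469623407, -0.7162357958109209, 0.014137131902066636], [-0.38719869100623033, -0.3936428289769142, -0.8337400655348848], [0.6027194599333767, 0.576239193386001, -0.5519761268600933]]
side 513.719184211974 316.1136918316259 242.87861965960462 [0.11764737 0.81124846 0.62847093] [[-0.8699829170994478, -0.4928553679715259, -0.014943567739562668], [-0.23672524033481915, 0.4440663701892199, -0.8641563628507244], [0.4325400380815136, -0.7482637537183143, -0.503001461556346]]
wrist 336.53042819574716 318.01436412713315 242.01323451955025 [0.62458219 0.06766485 0.37270804] [[0.9999966486241922, -7.640495494747652e-05, -0.0025878374503198356], [0.0006127140006393466, -0.9641840995973094, 0.2652331929930358], [-0.0025154168521020347, -0.26523388970116624, -0.9641808214396568]]
```

View pics/scene0.png

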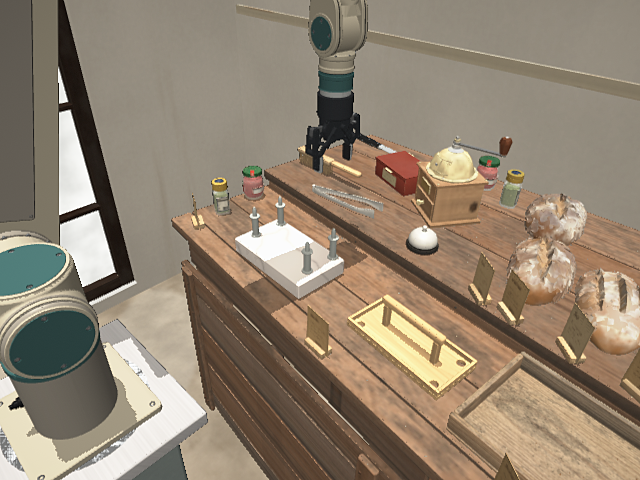

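View pics/side0.png

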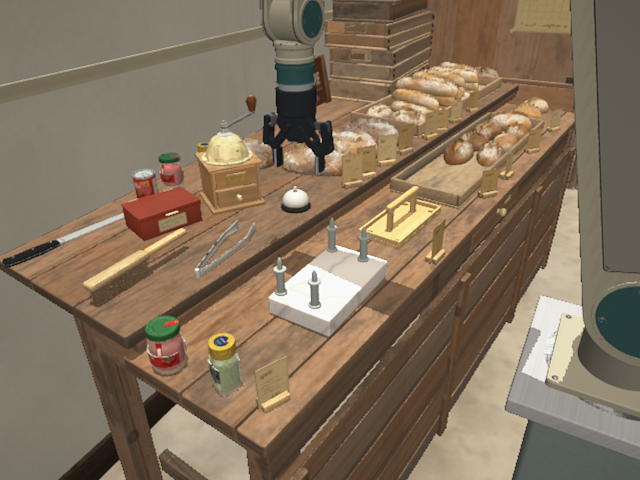

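View pics/wrist0.png

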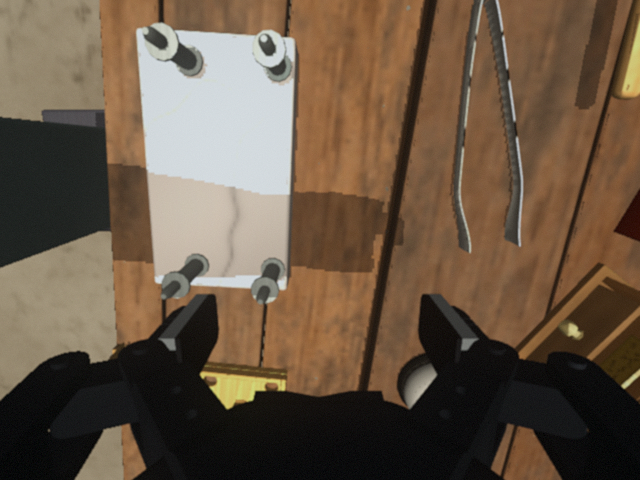

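The wrist view shows the whole slab top (corners about (137,28), (296,38), (287,290), (155,283)) and the step as a dark line from (433,0) to (365,390). The scene view shows the tier at about (410,345), with the card at (318,335) just left of it. The jars are left of the base.

Run:
```python
from h import *
c=cap('wrist')
for p in [(137,28),(296,38),(287,290),(155,283)]: print('slab',onz(c,*p,.044).round(4))
g=cv2.cvtColor(c['img'],cv2.COLOR_BGR2GRAY)
for v in [30,90,150,300,350]:
    u0=int(433-(v)*68/390); print(v,u0-20,g[v,u0-20:u0+25].tolist())
for p in [(433,0),(365,390)]:
    for z in (0,.025,.055): print('step',z,onz(c,*p,z).round(4))
# tier in scene: yellow mask
s=cap('scene'); 
for p,z,n in [((443,338),.081,'handle far'),((386,300),.081,'handle near end'),((387,295),.021,'corner'),((476,357),.021,'c'),((440,397),.021,'c'),((348,322),.021,'c'),((318,352),0,'card foot'),((423,252),.055,'bell'),((236,236),.044,'b'),((343,262),.044,'b')]: print(n,onz(s,*p,z).round(4))
crop=s['img'][270:420,290:500]; a=cv2.resize(crop,None,fx=3.8,fy=3.8,interpolation=cv2.INTER_CUBIC); cv2.imwrite('pics/tier.png',a)
d=cap('side'); cv2.imwrite('pics/sc.png',cv2.resize(d['img'][130:290,330:470],None,fx=3.5,fy=3.5,interpolation=cv2.INTER_CUBIC))
```

```text
slab [0.4676 0.1688 0.044 ]
slab [0.6048 0.161  0.044 ]
slab [ 0.5911 -0.0753  0.044 ]
slab [ 0.4527 -0.0675  0.044 ]
30 407 [115, 120, 119, 119, 118, 119, 117, 119, 121, 100, 79, 73, 60, 43, 37, 36, 34, 30, 25, 26, 32, 26, 27, 36, 60, 84, 92, 96, 96, 98, 100, 100, 100, 104, 101, 104, 100, 101, 101, 97, 98, 94, 94, 93, 92]
90 397 [104, 104, 102, 95, 96, 98, 98, 98, 101, 94, 78, 63, 53, 38, 32, 35, 31, 30, 25, 29, 26, 34, 38, 54, 81, 94, 100, 101, 101, 100, 99, 97, 96, 96, 95, 94, 96, 97, 97, 96, 95, 95, 92, 94, 97]
150 386 [123, 120, 120, 115, 115, 115, 111, 109, 106, 106, 105, 90, 69, 49, 39, 32, 37, 25, 25, 27, 33, 26, 35, 45, 79, 100, 107, 107, 107, 106, 107, 105, 100, 102, 100, 97, 97, 95, 97, 95, 95, 92, 93, 89, 89]
300 360 [112, 113, 115, 113, 115, 116, 117, 113, 114, 115, 111, 100, 80, 55, 39, 35, 32, 31, 28, 26, 27, 32, 42, 65, 82, 86, 87, 97, 102, 102, 104, 104, 103, 99, 99, 98, 98, 98, 97, 97, 97, 104, 101, 104, 105]
350 351 [106, 110, 107, 111, 105, 103, 92, 93, 95, 100, 103, 98, 89, 77, 51, 36, 34, 33, 27, 28, 30, 29, 39, 67, 94, 100, 99, 99, 95, 96, 91, 91, 89, 90, 91, 95, 92, 88, 86, 88, 85, 87, 89, 87, 92]
step 0 [0.734  0.2058 0.    ]
step 0.025 [0.7267 0.1965 0.025 ]
step 0.055 [0.7179 0.1854 0.055 ]
step 0 [ 0.6852 -0.2355  0.    ]
step 0.025 [ 0.6811 -0.2151  0.025 ]
step 0.055 [ 0.6762 -0.1907  0.055 ]
handle far [ 0.5026 -0.3857  0.081 ]
handle near end [ 0.5107 -0.2531  0.081 ]
corner [ 0.5825 -0.2076  0.021 ]
c [ 0.5615 -0.4308  0.021 ]
c [ 0.4376 -0.4314  0.021 ]
c [ 0.4615 -0.2021  0.021 ]
card foot [ 0.3763 -0.2014  0.    ]
bell [ 0.7279 -0.1966  0.055 ]
b [0.4711 0.1709 0.044 ]
b [ 0.5791 -0.0825  0.044 ]
```

View pics/tier.png

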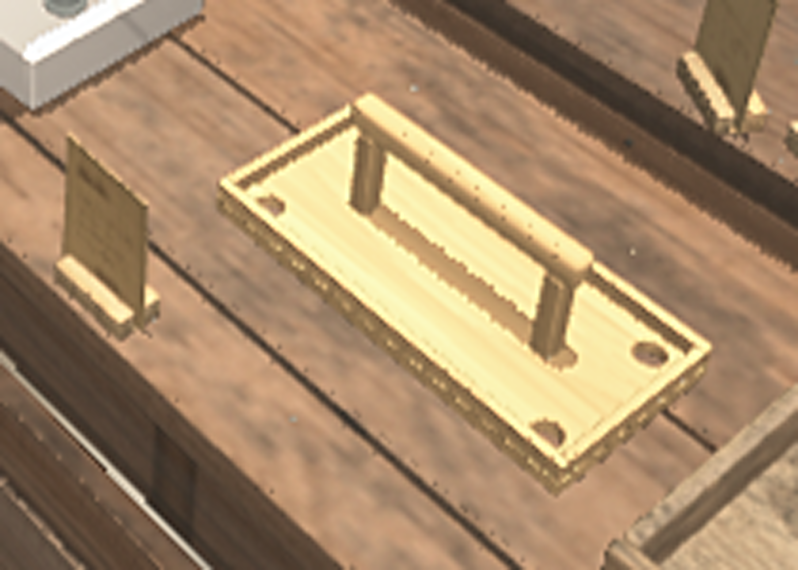

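Emit:
apply_moves(
  targets=[
    [[-0.034,0.026,0],[0,0,-0.11],0],
    [[-0.034,0.026,0],[0,-0.12,0],0],
    [[-0.034,0.026,0],[0,0,0],0],
    [[-0.034,0.026,0],[0,0,0],0],
    [[-0.034,0.026,0],[0,0,0],0],
    [[-0.034,0.026,0],[0,0,0],0],
    [[0,0,-0.03],[0,0,0],0],
    [[0,0,-0.03],[0,0,0],0],
    [[0,0,-0.03],[0,0,0],0],
    [[0,0,-0.03],[0,0,0],0],
    [[0,0,-0.03],[0,0,0],0],
    [[0,0,-0.03],[0,0,0],0],
    [[0,0,-0.02],[0,0,0],0],
    [[0,0,-0.009],[0,0,0],0],
    [[0,0,0],[0,0,0],0],
  ],
)

```text
time_s: 1.8
eef_pos: [0.4199, 0.1557, 0.0213]
ee_rot: [3.025, -0.012, 1.462]
ft_force: [-0.1, 0.3, -0.2]
finger_gap: -0.001
grasp_force: 0.0
```

Emit:
apply_moves(
  targets=[
    [[0.01,-0.001,0],[0,0,0],0],
    [[0.01,-0.001,0],[0,0,0],0],
    [[0.006,-0.001,0],[0,0,0],0],
    [[0.006,-0.001,0],[0,0,0],0],
    [[0.006,-0.001,0],[0,0,0],0],
    [[0.006,-0.001,0],[0,0,0],0],
    [[0.006,-0.001,0],[0,0,0],0],
    [[0.006,-0.001,0],[0,0,0],0],
    [[0.006,0,0],[0,0,0],0],
  ],
)

```text
time_s: 2.7
eef_pos: [0.4722, 0.1498, 0.019]
ee_rot: [3.044, -0.017, 1.465]
ft_force: [-16.7, 7.5, 6.6]
finger_gap: -0.004
grasp_force: 9.2
```

```bash
cat >> h.py <<'E'
# step from first wrist image is filled in below
def slab(save=None,z=.044):
    """base pose from the scene + side views: slab outline by white mask; prints mask hull corners on z=.044"""
    out={}
    for n in ('scene','side'):
        c=cap(n); hsv=cv2.cvtColor(c['img'],cv2.COLOR_BGR2HSV)
        m=((hsv[...,1]<45)&(hsv[...,2]>125)).astype(np.uint8)
        # keep only region of table near base
        roi=np.array([proj(c,p) for p in [(.40,.22,0),(.74,.22,0),(.72,-.13,0),(.40,-.13,0),(.40,.22,.05),(.74,.22,.05),(.72,-.13,.05),(.40,-.13,.05)]])
        r=np.zeros_like(m); cv2.fillConvexPoly(r,cv2.convexHull(roi.astype(np.int32)),1)
        m&=r; m=cv2.morphologyEx(m,cv2.MORPH_OPEN,np.ones((3,3),np.uint8))
        k,l,st,_=cv2.connectedComponentsWithStats(m); i=1+np.argmax(st[1:,4]); m=(l==i).astype(np.uint8)
        if save: cv2.imwrite(f'pics/{save}_{n}.png',np.hstack([c['img'],cv2.merge([m*255]*3)])[::1,::1])
        out[n]=(c,m)
    return out
E
python3 - <<'E'
from h import *
s=observe(); print(s['ft_force'],s['eef_pos'])
c=cap('scene'); d=cap('side')
a=cv2.resize(c['img'][160:310,180:400],(550,375)); b=cv2.resize(d['img'][200:350,240:410],(425,375))
cv2.imwrite('pics/p1.png',cv2.resize(np.hstack([a,b]),(800,308)))
# step line from both
for p in [(265,165),(560,340)]: pass
w=cap('wrist'); cv2.imwrite('pics/w1.png',w['img']); print(-w['R'].T@w['t'])
E
```

```text
[-16.70961618   7.49191478   6.63962083] [0.47219869 0.14975703 0.01895028]
[0.46717925 0.2159243  0.16186076]
```

View pics/p1.png

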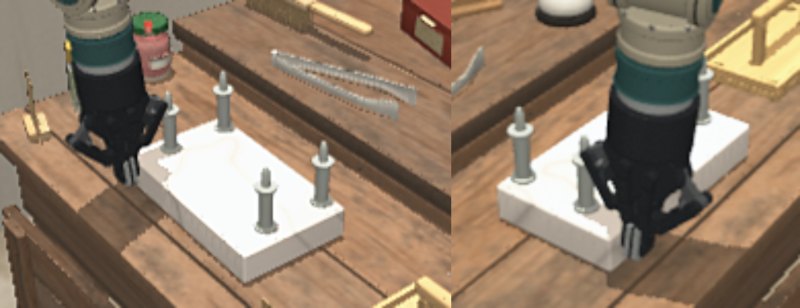

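```bash
cat >> h.py <<'E'
# step line at z=.055 measured in the first wrist image (world xy): filled by fit
import json,os
def step():
    p=json.load(open('step.json')); return np.array(p['p']),p['yaw']
def back(save=None):
    P,yaw=step(); ex=np.array([np.cos(yaw),np.sin(yaw)])
    for n,(c,m) in slab(save).items():
        pts=cv2.findContours(m,cv2.RETR_EXTERNAL,cv2.CHAIN_APPROX_NONE)[0][0]
        h=cv2.approxPolyDP(cv2.convexHull(pts),2.0,True)[:,0]
        best=None
        for i in range(len(h)):
            a,b=onz(c,*h[i],.044)[:2],onz(c,*h[(i+1)%len(h)],.044)[:2]
            if b[1]>a[1]: a,b=b,a
            L=np.linalg.norm(a-b)
            if L>.12 and (best is None or a[0]+b[0]>best[0]): best=(a[0]+b[0],a,b,L)
        _,a,b,L=best; y=np.arctan2(-(a-b)[0],(a-b)[1])
        print(n,'bl',a.round(4),'br',b.round(4),'len %.3f yaw %.3f askew %.3f'%(L,y,y-yaw),'gapL %.4f gapR %.4f'%(-(a-P)@ex,-(b-P)@ex))
E
python3 - <<'E'
from h import *
# wrist camera at first pose: calibration numbers printed then
c=dict(fx=336.53042819574716,fy=336.53042819574716,cx=318.01436412713315,cy=242.01323451955025)
c['R']=np.array([[0.9999966486241922,-7.640495494747652e-05,-0.0025878374503198356],[0.0006127140006393466,-0.9641840995973094,0.2652331929930358],[-0.0025154168521020347,-0.26523388970116624,-0.9641808214396568]])
c['t']=-c['R']@np.array([0.62458219,0.06766485,0.37270804])
g=cv2.cvtColor(cv2.imread('pics/wrist0.png'),cv2.COLOR_BGR2GRAY).astype(float)
pts=[]
for v in list(range(10,190,4))+list(range(275,345,4)):
    u0=int(433-v*68/390); r=np.diff(cv2.GaussianBlur(g[v:v+1],(5,1),0)[0,u0-6:u0+12]); pts.append(onz(c,u0-6+np.argmax(r)+.5,v,.055)[:2])
pts=np.array(pts,np.float32)
vx,vy,x,y=cv2.fitLine(pts,cv2.DIST_HUBER,0,.01,.01).ravel()
if vy<0: vx,vy=-vx,-vy
print(x,y,'yaw',np.arctan2(-vx,vy))
json.dump(dict(p=[float(x),float(y)],yaw=float(np.arctan2(-vx,vy))),open('step.json','w'))
P,yw=step()
s=cap('scene'); d=cap('side')
for yy in (.1,-.05): 
    X=[P[0]-(yy-P[1])*np.tan(yw),yy,.055]; print('edge px',X,proj(s,X),proj(d,X))
back('m1')
E
```

```text
0.70554686 0.051891144 yaw -0.1133327
edge px [np.float64(0.7110226268588538), 0.1, 0.055] [324.87643539 207.43063021] [241.19377268 261.59983733]
edge px [np.float64(0.6939495614323152), -0.05, 0.055] [364.58355736 232.52289742] [286.4194552  232.74991092]
scene bl [0.6181 0.1021] br [ 0.5908 -0.0782] len 0.182 yaw -0.150 askew -0.037 gapL 0.0926 gapR 0.0993
side bl [0.474  0.2075] br [0.5941 0.187 ] len 0.122 yaw 1.402 askew 1.515 gapL 0.2477 gapR 0.1260
```

Emit:
apply_moves(
  targets=[
    [[0.006,0,0],[0,0,0],0],
    [[0.006,0,0],[0,0,0],0],
    [[0.006,0,0],[0,0,0],0],
    [[0.006,0,0],[0,0,0],0],
    [[0.004,0,0],[0,0,0],0],
  ],
)

```text
time_s: 3.55
eef_pos: [0.5013, 0.1493, 0.0189]
ee_rot: [3.041, -0.015, 1.464]
ft_force: [-15.6, 6.3, 4.1]
finger_gap: 0.003
grasp_force: 8.1
```

```bash
sed -i 's/if L>.12 and/if L>.12 and abs(a[0]-b[0])<.5*L and/' h.py
python3 - <<'E'
from h import *
back()
E
```

```text
scene bl [0.6395 0.0876] br [ 0.5904 -0.0937] len 0.188 yaw -0.264 askew -0.151 gapL 0.0696 gapR 0.0979Traceback (most recent call last):
  File "<stdin>", line 2, in <module>
  File "h.py", line 41, in back
    _,a,b,L=best; y=np.arctan2(-(a-b)[0],(a-b)[1])
    ^^^^^^^
TypeError: cannot unpack non-iterable NoneType object
```

Emit:
apply_moves(
  targets=[
    [[-0.03,0,0],[0,0,0],0],
    [[-0.04,0,0.01],[0,0,0],0],
    [[-0.036,0,0.02],[0,0,0],0],
    [[0,-0.045,0],[0,0,0],0],
    [[0,-0.045,0],[0,0,0],0],
    [[0,-0.045,0],[0,0,0],0],
    [[0,-0.045,0],[0,0,0],0],
    [[0.006,-0.015,-0.01],[0,0,0],0],
    [[0,0,-0.02],[0,0,0],0],
    [[0,0,0],[0,0,0],0],
  ],
)

```text
time_s: 4.65
eef_pos: [0.4097, -0.0476, 0.0211]
ee_rot: [3.026, -0.014, 1.459]
ft_force: [-0.2, 0.4, 0.9]
finger_gap: 0.0
grasp_force: 0.0
```

```bash
sed -i 's/        _,a,b,L=best; y/        if best is None: print(n,"none"); continue\n        _,a,b,L=best; y/' h.py
python3 - <<'E'
from h import *
print(observe()['eef_pos'],observe()['ft_force'])
back('m2')
E
```

```text
[ 0.40972684 -0.04760549  0.02110179] [-0.24142068  0.41100913  0.85119119]
scene bl [0.6426 0.0979] br [ 0.5892 -0.0977] len 0.203 yaw -0.266 askew -0.153 gapL 0.0678 gapR 0.0986
side bl [0.628  0.0285] br [ 0.5845 -0.0869] len 0.123 yaw -0.361 askew -0.247 gapL 0.0744 gapR 0.1046
```

Emit:
apply_moves(
  targets=[
    [[0.01,-0.001,0],[0,0,0],0],
    [[0.01,-0.001,0],[0,0,0],0],
    [[0.006,-0.001,0],[0,0,0],0],
    [[0.006,-0.001,0],[0,0,0],0],
    [[0.006,-0.001,0],[0,0,0],0],
    [[0.006,-0.001,0],[0,0,0],0],
    [[0.006,-0.001,0],[0,0,0],0],
    [[0.006,-0.001,0],[0,0,0],0],
    [[0.006,0,0],[0,0,0],0],
    [[0.006,0,0],[0,0,0],0],
    [[0.006,0,0],[0,0,0],0],
    [[0.006,0,0],[0,0,0],0],
    [[0.006,0,0],[0,0,0],0],
  ],
)

```text
time_s: 6.05
eef_pos: [0.4854, -0.0552, 0.0177]
ee_rot: [3.045, -0.008, 1.459]
ft_force: [-16.7, -6.6, 2.5]
finger_gap: -0.003
grasp_force: 7.4
```

Run:
```python
from h import *
back('m3')
```

```text
scene none
side bl [0.6575 0.1543] br [ 0.6365 -0.0541] len 0.209 yaw -0.101 askew 0.013 gapL 0.0593 gapR 0.0567
```

Emit:
apply_moves(
  targets=[
    [[0.006,0,0],[0,0,0],0],
    [[0.006,0,0],[0,0,0],0],
    [[0.006,0,0],[0,0,0],0],
    [[0.006,0,0],[0,0,0],0],
    [[0.006,0,0],[0,0,0],0],
    [[0.003,0,0],[0,0,0],0],
  ],
)

```text
time_s: 6.75
eef_pos: [0.52, -0.0555, 0.0178]
ee_rot: [3.042, -0.008, 1.459]
ft_force: [-12.0, -6.0, -1.9]
finger_gap: -0.0
grasp_force: 6.3
```

Run:
```python
from h import *
back('m4')
```

```text
scene none
side bl [0.6673 0.1674] br [ 0.6689 -0.0419] len 0.209 yaw 0.008 askew 0.121 gapL 0.0510 gapR 0.0258
```

Emit:
apply_moves(
  targets=[
    [[0.005,0,0],[0,0,0],0],
    [[0,0,0],[0,0,0],0],
    [[-0.03,0,0],[0,0,0],0],
    [[-0.04,0,0.02],[0,0,0],0],
    [[0,0.045,0.01],[0,0,0],0],
    [[0,0.045,0],[0,0,0],0],
    [[0,0.045,0],[0,0,0],0],
    [[0,0.045,0],[0,0,0],0],
    [[0.01,0.028,-0.01],[0,0,0],0],
    [[0.01,0,-0.02],[0,0,0],0],
    [[0,0,0],[0,0,0],0],
  ],
)

```text
time_s: 7.95
eef_pos: [0.4844, 0.1538, 0.0206]
ee_rot: [3.025, -0.012, 1.463]
ft_force: [-0.6, 0.0, 0.0]
finger_gap: 0.005
grasp_force: 0.0
```

Run:
```python
from h import *
back('m5')
```

```text
scene bl [0.6616 0.1627] br [ 0.6759 -0.0609] len 0.224 yaw 0.064 askew 0.177 gapL 0.0562 gapR 0.0167
side bl [0.6694 0.1646] br [ 0.675  -0.0387] len 0.203 yaw 0.027 askew 0.141 gapL 0.0487 gapR 0.0201
```

Emit:
apply_moves(
  targets=[
    [[0.01,-0.001,0],[0,0,0],0],
    [[0.01,-0.001,0],[0,0,0],0],
    [[0.006,-0.001,0],[0,0,0],0],
    [[0.006,-0.001,0],[0,0,0],0],
    [[0.006,0,0],[0,0,0],0],
    [[0.006,0,0],[0,0,0],0],
    [[0.006,0,0],[0,0,0],0],
    [[0.006,0,0],[0,0,0],0],
    [[0.006,0,0],[0,0,0],0],
    [[0.006,0,0],[0,0,0],0],
  ],
)

```text
time_s: 9.05
eef_pos: [0.5408, 0.1506, 0.0185]
ee_rot: [3.046, -0.015, 1.465]
ft_force: [-17.6, 5.6, 6.9]
finger_gap: 0.003
grasp_force: 9.1
```

Run:
```python
from h import *
back('m6')
```

```text
scene bl [0.6885 0.1292] br [ 0.6763 -0.0731] len 0.203 yaw -0.060 askew 0.053 gapL 0.0257 gapR 0.0149
side bl [0.6924 0.1572] br [6.821e-01 5.000e-04] len 0.157 yaw -0.066 askew 0.048 gapL 0.0250 gapR 0.0175
```

Emit:
apply_moves(
  targets=[
    [[0.006,0,0],[0,0,0],0],
    [[0.006,0,0],[0,0,0],0],
    [[0.005,0,0],[0,0,0],0],
    [[0.003,0,0],[0,0,0],0],
    [[0,0,0],[0,0,0],0],
  ],
)

```text
time_s: 9.65
eef_pos: [0.563, 0.1507, 0.0182]
ee_rot: [3.042, -0.015, 1.464]
ft_force: [-13.3, 5.8, 2.5]
finger_gap: 0.0
grasp_force: 6.9
```

Run:
```python
from h import *
back('m7')
```

```text
scene bl [0.7093 0.116 ] br [ 0.6767 -0.0851] len 0.204 yaw -0.161 askew -0.047 gapL 0.0035 gapR 0.0132
side bl [0.7125 0.1477] br [0.6941 0.0263] len 0.123 yaw -0.151 askew -0.038 gapL 0.0039 gapR 0.0085
```

Emit:
apply_moves(
  targets=[
    [[-0.04,0,0],[0,0,0],0],
    [[-0.045,0,0.02],[0,0,0],0],
    [[0,-0.045,0.01],[0,0,0],0],
    [[0,-0.045,0],[0,0,0],0],
    [[0,-0.045,0],[0,0,0],0],
    [[0,-0.045,0],[0,0,0],0],
    [[0.01,-0.025,-0.01],[0,0,0],0],
    [[0.01,0,-0.02],[0,0,0],0],
    [[0.01,0,0],[0,0,0],0],
    [[0.006,0,0],[0,0,0],0],
    [[0.006,0,0],[0,0,0],0],
    [[0.006,0,0],[0,0,0],0],
    [[0.005,0,0],[0,0,0],0],
  ],
)

```text
time_s: 11.05
eef_pos: [0.5326, -0.0542, 0.0204]
ee_rot: [3.039, -0.012, 1.462]
ft_force: [-20.8, 0.1, 11.4]
finger_gap: -0.002
grasp_force: 9.9
```

Run:
```python
from h import *
back('m8')
```

```text
scene bl [0.6993 0.0489] br [ 0.6767 -0.0851] len 0.136 yaw -0.167 askew -0.054 gapL 0.0059 gapR 0.0132
side bl [0.7125 0.1477] br [ 0.6827 -0.0555] len 0.205 yaw -0.146 askew -0.032 gapL 0.0039 gapR 0.0105
```

In contact and starting to move; continuing until it is snug.

Emit:
apply_moves(
  targets=[
    [[0.004,0,0],[0,0,0],0],
    [[0.004,0,0],[0,0,0],0],
    [[0.004,0,0],[0,0,0],0],
    [[0,0,0],[0,0,0],0],
  ],
)

```text
time_s: 11.55
eef_pos: [0.5408, -0.0555, 0.019]
ee_rot: [3.046, -0.008, 1.46]
ft_force: [-20.5, -5.1, 10.3]
finger_gap: 0.003
grasp_force: 10.1
```

Run:
```python
from h import *
back('m9')
```

```text
scene none
side bl [0.7125 0.1477] br [ 0.6909 -0.0511] len 0.200 yaw -0.108 askew 0.005 gapL 0.0039 gapR 0.0029
```

Emit:
apply_moves(
  targets=[
    [[0.004,0,0],[0,0,0],0],
    [[0.002,0,0],[0,0,0],0],
    [[0,0,0],[0,0,0],0],
  ],
)

```text
time_s: 11.95
eef_pos: [0.5408, -0.0548, 0.0183]
ee_rot: [3.056, -0.007, 1.459]
ft_force: [-34.8, -4.7, 24.0]
finger_gap: -0.002
grasp_force: 14.5
```

Run:
```python
from h import *
back('m10')
```

```text
scene none
side bl [0.7125 0.1477] br [ 0.6909 -0.0511] len 0.200 yaw -0.108 askew 0.005 gapL 0.0039 gapR 0.0029
```

Emit:
apply_moves(
  targets=[
    [[-0.04,0,0],[0,0,0],0],
    [[-0.04,0,0],[0,0,0],0],
    [[0,0,0.045],[0,0,0],0.085],
    [[0,0,0.045],[0,0.12,0],0.085],
    [[0,0,0.045],[0,0,0],0.085],
    [[0,0,0.045],[0,0,0],0.085],
    [[0,0,0.045],[0,0,0],0.085],
    [[0.04,0.008,0.01],[0,0,0],0.085],
    [[0.04,0.008,0],[0,0,0],0.085],
    [[0.04,0.008,0],[0,0,0],0.085],
    [[0.02,0.008,0],[0,0,0],0.085],
    [[0,0,0],[0,0,0],0.085],
    [[0,0,0],[0,0,0],0.085],
    [[0,0,0],[0,0,0],0.085],
  ],
)

```text
time_s: 13.45
eef_pos: [0.6182, -0.0238, 0.2534]
ee_rot: [3.132, -0.001, 1.461]
ft_force: [-0.5, -0.7, 0.1]
finger_gap: 0.995
grasp_force: 0.0
```

Run:
```python
from h import *
back()
w=cap('wrist'); cv2.imwrite('pics/w2.png',w['img']); np.savez('w2.npz',**{k:w[k] for k in ('fx','fy','cx','cy','R','t')})
print(observe()['eef_pos'],observe()['ee_rot'])
```

```text
scene bl [0.705  0.1495] br [ 0.6882 -0.0789] len 0.229 yaw -0.073 askew 0.040 gapL 0.0116 gapR 0.0024
side bl [0.7125 0.1477] br [ 0.6889 -0.0522] len 0.201 yaw -0.118 askew -0.004 gapL 0.0039 gapR 0.0048
[ 0.6183203  -0.02421702  0.25351486] [ 3.13144196e+00 -1.20441956e-03  1.46034530e+00]
```

View pics/w2.png

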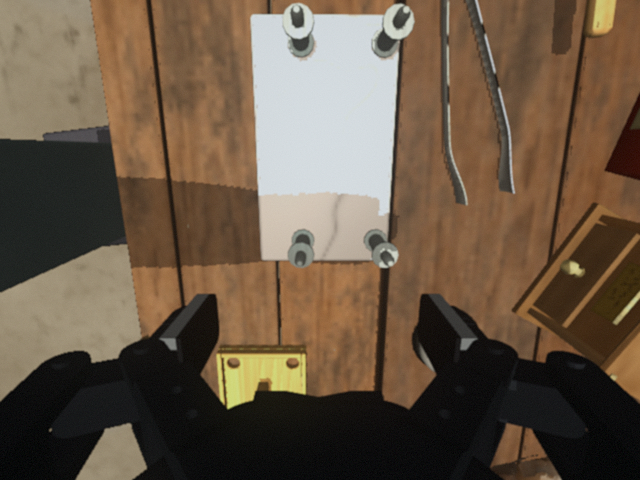

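Run:
```python
from h import *
w=dict(np.load('w2.npz')); im=cv2.imread('pics/w2.png')
for p in [(251,15),(396,15),(391,262),(261,261)]: print('slab',onz(w,*p,.044).round(4))
for p in [(299,21),(397,22),(301,255),(385,255)]: print('collar',onz(w,*p,.1).round(4))
for p in [(234,362),(293,362)]: print('tier hole',onz(w,*p,.009).round(4))
for p in [(217,347),(306,346)]: print('rim corner',onz(w,*p,.021).round(4))
a=cv2.resize(im[0:60,240:430],(760,240),interpolation=cv2.INTER_CUBIC); b=cv2.resize(im[225:285,240:430],(760,240),interpolation=cv2.INTER_CUBIC)
cv2.imwrite('pics/posts.png',np.vstack([a,b]))
```

```text
slab [0.5797 0.1675 0.044 ]
slab [0.7117 0.1533 0.044 ]
slab [ 0.6944 -0.085   0.044 ]
slab [ 0.5521 -0.0676  0.044 ]
collar [0.6229 0.1397 0.1   ]
collar [0.6983 0.1309 0.1   ]
collar [ 0.601  -0.0484  0.1   ]
collar [ 0.6781 -0.0572  0.1   ]
tier hole [ 0.488  -0.2133  0.009 ]
tier hole [ 0.5652 -0.2223  0.009 ]
rim corner [ 0.4748 -0.1814  0.021 ]
rim corner [ 0.5863 -0.193   0.021 ]
```

View pics/posts.png

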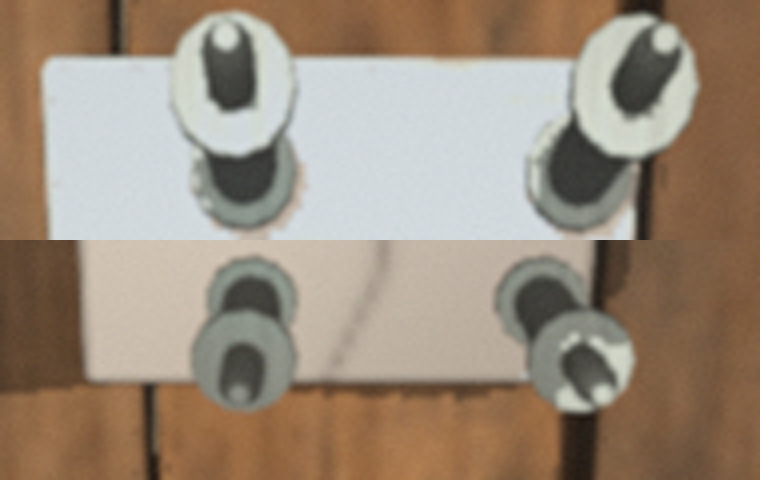

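Emit:
apply_moves(
  targets=[
    [[-0.013,-0.043,0],[0,0,0],0.085],
    [[-0.013,-0.043,0],[0,0,0],0.085],
    [[-0.013,-0.043,0],[0,0,0],0.085],
    [[-0.013,-0.043,0],[0,0,0],0.085],
    [[-0.013,-0.043,0],[0,0,0],0.085],
    [[-0.013,-0.043,0],[0,0,0],0.085],
    [[-0.013,-0.043,0],[0,0,0],0.085],
    [[-0.013,-0.043,0],[0,0,0],0.085],
    [[0,0,0],[0,0,0],0.085],
    [[0,0,0],[0,0,0],0.085],
    [[0,0,0],[0,0,0],0.085],
  ],
)

```text
time_s: 14.7
eef_pos: [0.515, -0.3672, 0.2532]
ee_rot: [3.132, -0.002, 1.461]
ft_force: [0.0, -0.3, -0.5]
finger_gap: 0.996
grasp_force: 0.0
```

Run:
```python
from h import *
w=dict(np.load('w2.npz'))
def fit(z,px):
    X=np.array([onz(w,*p,z)[:2] for p in px]); xd=(X[1]-X[0]+X[3]-X[2]); yd=(X[0]-X[2]+X[1]-X[3])
    print('seat',z,X.mean(0).round(4),'yaw x %.4f y %.4f'%(np.arctan2(xd[1],xd[0]),np.arctan2(-yd[0],yd[1])),'dx %.4f dy %.4f'%(np.hypot(*xd)/2,np.hypot(*yd)/2))
fit(.1,[(298.3,20.8),(399,21.3),(300.8,255),(385.5,255)])
fit(.123,[(296.5,9.3),(406.3,9.5),(300,263.3),(390.3,263.3)])
w=cap('wrist'); cv2.imwrite('pics/w3.png',w['img']); np.savez('w3.npz',**{k:w[k] for k in ('fx','fy','cx','cy','R','t')})
print(observe()['eef_pos'],observe()['ee_rot'])
```

```text
seat 0.1 [0.6504 0.0414] yaw x -0.1126 y -0.1131 dx 0.0781 dy 0.1896
seat 0.123 [0.6502 0.0412] yaw x -0.1112 y -0.1125 dx 0.0776 dy 0.1896
[ 0.51528085 -0.36678264  0.25324748] [ 3.13160720e+00 -1.77361752e-03  1.46186604e+00]
```

View pics/w3.png

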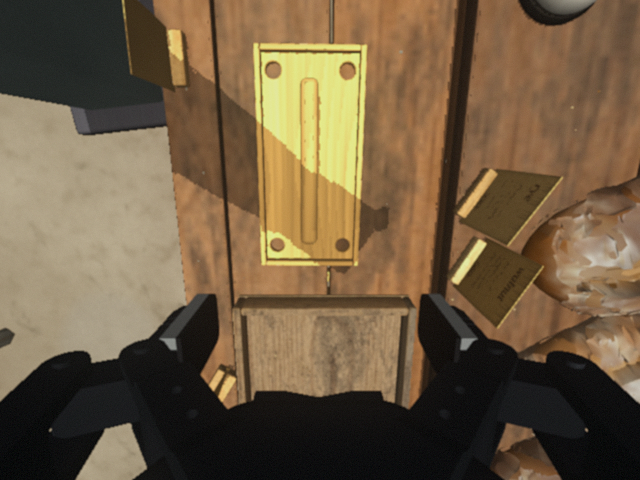

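The wrist view shows the tier upright, with holes at (273,70), (348,70), (342,244) and (278,244) and its handle bar from (310,79) to (308,243). The card is at about (178,58), well to its left.

Run:
```python
from h import *
w=dict(np.load('w3.npz')); im=cv2.imread('pics/w3.png')
g=cv2.cvtColor(im,cv2.COLOR_BGR2HSV)
H=[]
for (u,v) in [(273,70),(348,70),(278,244),(342,244)]:
    p=im[v-13:v+14,u-13:u+14,2].astype(float); m=((p<(p.min()+np.percentile(p,80))/2)).astype(np.uint8)
    k,l,st,ce=cv2.connectedComponentsWithStats(m); i=l[13,13]; print(ce[i]+[u-13,v-13],st[i]); H.append(ce[i]+[u-13,v-13])
for z in (.009,):
    X=np.array([onz(w,*p,z)[:2] for p in H]); xd=X[1]-X[0]+X[3]-X[2]; yd=X[0]-X[2]+X[1]-X[3]
    print(z,X.mean(0).round(4),np.arctan2(xd[1],xd[0]),np.arctan2(-yd[0],yd[1]),np.hypot(*xd)/2,np.hypot(*yd)/2)
a,b=onz(w,310,78,.081),onz(w,308,243.5,.081); print('handle',a,b,(a+b)/2,np.linalg.norm(a-b))
for q in [(259,44),(367,44),(262,265),(357,265)]: print('rim',onz(w,*q,.021).round(4))
o=observe(); print(o['eef_pos'])
```

```text
[273.89465409  70.22484277] [  0   0  27  27 636]
[347.65620094  70.32653061] [  0   0  27  27 637]
[278.83860233 243.7936772 ] [  0   0  27  27 601]
[342.19736842 244.69078947] [  7   7  14  14 152]
0.009 [ 0.5148 -0.3135] -0.11814717958011486 -0.11714989616384408 0.07635296301832246 0.18889555999622332
handle [ 0.52356262 -0.24052675  0.081     ] [ 0.50459644 -0.38628514  0.081     ] [ 0.51407953 -0.31340595  0.081     ] 0.14698715561484363
rim [ 0.4773 -0.193   0.021 ]
rim [ 0.5841 -0.2045  0.021 ]
rim [ 0.4447 -0.4227  0.021 ]
rim [ 0.5557 -0.4353  0.021 ]
[ 0.51528085 -0.36678264  0.25324748]
```

Emit:
apply_moves(
  targets=[
    [[-0.001,0.027,0],[0,0,0],0.085],
    [[0,0.026,-0.02],[0,0,0],0.085],
    [[0,0,-0.04],[0,0,0],0.085],
    [[0,0,-0.04],[0,0,0],0.085],
    [[0,0,-0.04],[0,0,0],0.085],
    [[0,0,-0.03],[0,0,0],0.085],
    [[0,0,-0.02],[0,0,0],0.085],
    [[0,0,-0.01],[0,0,0],0.085],
    [[0,0,0],[0,0,0],0.085],
    [[0,0,0],[0,0,0],0.0],
    [[0,0,0],[0,0,0],0.0],
    [[0,0,0],[0,0,0],0.0],
    [[0,0,0],[0,0,0],0.0],
    [[0,0,0],[0,0,0],0.0],
    [[0,0,0],[0,0,0],0.0],
    [[0,0,0],[0,0,0],0.0],
  ],
  grip_force=60,
)

```text
time_s: 16.35
eef_pos: [0.5147, -0.3156, 0.054]
ee_rot: [3.13, -0.0, 1.461]
ft_force: [0.0, -0.2, 6.7]
finger_gap: 0.171
grasp_force: 60.0
```

Emit:
apply_moves(
  targets=[
    [[0,0,0.01],[0,0,0],0],
    [[0,0,0.025],[0,0,0],0],
    [[0,0,0.04],[0,0,0],0],
    [[0,0,0.04],[0,0,0],0],
    [[0,0,0.04],[0,0,0],0],
    [[0.007,0.018,0],[0,0,0],0],
    [[0.014,0.037,0],[0,0,0],0],
    [[0.014,0.037,0],[0,0,0],0],
    [[0.014,0.037,0],[0,0,0],0],
    [[0.014,0.037,0],[0,0,0],0],
    [[0.014,0.037,0],[0,0,0],0],
    [[0.014,0.037,0],[0,0,0],0],
    [[0.014,0.037,0],[0,0,0],0],
    [[0.014,0.037,0],[0,0,0],0],
    [[0.009,0.025,0],[0,0,0],0],
    [[0.007,0.016,0],[0,0,0],0],
    [[0,0,0],[0,0,0],0],
    [[0,0,0],[0,0,0],0],
    [[0,0,0],[0,0,0],0],
  ],
)

```text
time_s: 18.25
eef_pos: [0.6486, 0.0388, 0.2077]
ee_rot: [3.133, -0.001, 1.459]
ft_force: [-0.5, -0.6, -2.5]
finger_gap: 0.177
grasp_force: 59.0
```

Run:
```python
from h import *
w=cap('wrist'); cv2.imwrite('pics/w4.png',w['img']); np.savez('w4.npz',**{k:w[k] for k in ('fx','fy','cx','cy','R','t')})
print(observe()['eef_pos'],observe()['ee_rot'],observe()['ft_force'],observe()['ft_torque'])
```

```text
[0.64870552 0.03864708 0.20792745] [ 3.13228286e+00 -7.67235589e-04  1.45900848e+00] [ 0.01394805 -0.43252023 -3.49022418] [-0.00998599  0.07147255  0.01303646]
```

View pics/w4.png

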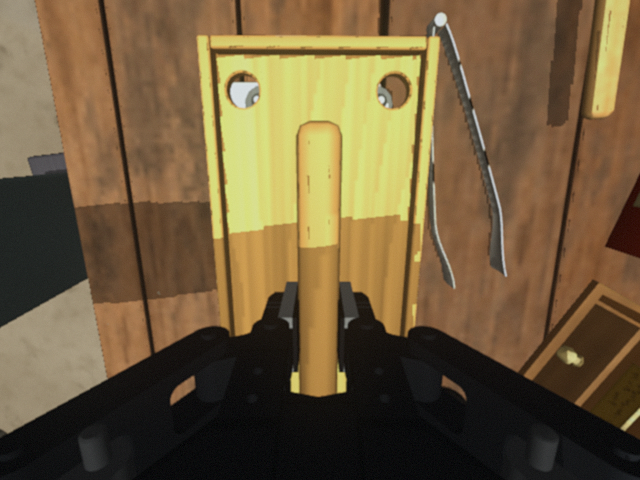

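Run:
```python
from h import *
w=dict(np.load('w4.npz'))
A,B=[onz(w,*p,.163)[:2] for p in [(243.3,91),(393.8,91)]]
m=(A+B)/2; d=B-A; y=np.arctan2(d[1],d[0]); print(A,B,np.hypot(*d),'yaw',y,'centre',m-.095*np.array([-np.sin(y),np.cos(y)]))
C,D=[onz(w,*p,.123)[:2] for p in [(252,98),(383.5,98)]]; print('pins seen',C,D,(C+D)/2,np.hypot(*(D-C)))
sy=-.1125; s=np.array([.6503,.0413]); R=np.array([[np.cos(sy),-np.sin(sy)],[np.sin(sy),np.cos(sy)]])
for q in [(-.039,.095),(.039,.095)]: print('pin exp',s+R@q, proj(w,[*(s+R@q),.123]))
for q in [(205,37),(437,37)]: print(onz(w,*q,.175))
a=onz(w,319.5,122,.235-.0); print('handle left end',a)
```

```text
[0.62150507 0.13887913] [0.69834079 0.13037576] 0.07730482058918788 yaw -0.1102209773054079 centre [0.64947313 0.04020392]
pins seen [0.61910966 0.14130973] [0.70100143 0.13223432] [0.66005554 0.13677202] 0.08239311614352138
pin exp [0.62221151 0.14007771] [257.2213585   99.51895267]
pin exp [0.69971843 0.13132121] [381.5492891   99.79897913]
[0.61000669 0.16142404 0.175     ]
[0.71669794 0.14973671 0.175     ]
handle left end [0.65718365 0.11439913 0.235     ]
```

Emit:
apply_moves(
  targets=[
    [[0.001,0.001,0],[0,0,0],0],
    [[0,0,-0.015],[0,0,0],0],
    [[0,0,-0.012],[0,0,0],0],
    [[0,0,-0.005],[0,0,0],0],
    [[0,0,-0.005],[0,0,0],0],
    [[0,0,-0.005],[0,0,0],0],
    [[0,0,-0.005],[0,0,0],0],
    [[0,0,-0.004],[0,0,0],0],
    [[0,0,0],[0,0,0],0],
  ],
)

```text
time_s: 19.2
eef_pos: [0.6498, 0.041, 0.1564]
ee_rot: [3.133, -0.001, 1.461]
ft_force: [0.8, -0.2, -2.7]
finger_gap: 0.176
grasp_force: 58.9
```

Emit:
apply_moves(
  targets=[
    [[0,0,-0.002],[0,0,0],0],
    [[0,0,-0.001],[0,0,0],0],
    [[0,0,0],[0,0,0],0],
  ],
)

```text
time_s: 19.5
eef_pos: [0.6504, 0.0409, 0.1543]
ee_rot: [3.131, -0.001, 1.461]
ft_force: [0.1, 0.5, -2.1]
finger_gap: 0.177
grasp_force: 59.0
```

Emit:
apply_moves(
  targets=[
    [[0,0,-0.001],[0,0,0],0],
    [[0,0,-0.001],[0,0,0],0],
    [[0,0,0],[0,0,0],0],
    [[0,0,0],[0,0,0],0],
  ],
)

```text
time_s: 19.9
eef_pos: [0.6508, 0.0409, 0.1539]
ee_rot: [3.13, -0.001, 1.461]
ft_force: [-2.2, 0.3, 6.8]
finger_gap: 0.178
grasp_force: 60.4
```

Emit:
apply_moves(
  targets=[
    [[0,0,0],[0,0,0],0.04],
    [[0,0,0],[0,0,0],0.04],
    [[0,0,0],[0,0,0],0.06],
    [[0,0,0],[0,0,0],0.06],
    [[0,0,0.02],[0,0,0],0.06],
    [[0,0,0.04],[0,0,0],0.06],
    [[0,0,0.04],[0,0,0],0.06],
    [[0,-0.03,0.02],[0,0,0],0.06],
    [[0,-0.03,0],[0,0,0],0.06],
    [[0,0,0],[0,0,0],0.06],
    [[0,0,0],[0,0,0],0.06],
  ],
)

```text
time_s: 21.0
eef_pos: [0.65, -0.0194, 0.2717]
ee_rot: [3.132, -0.002, 1.459]
ft_force: [1.2, 0.6, -0.1]
finger_gap: 0.703
grasp_force: 0.0
```

Run:
```python
from h import *
c=cap('scene'); d=cap('side'); w=cap('wrist')
a=cv2.resize(c['img'][170:310,220:420],(500,350)); b=cv2.resize(d['img'][200:340,210:410],(500,350))
cv2.imwrite('pics/p9.png',cv2.resize(np.vstack([np.hstack([a,b]),cv2.resize(w['img'][:375],(1000,586))[:480]]),(720,598)))
```

```text
(no output)
```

View pics/p9.png

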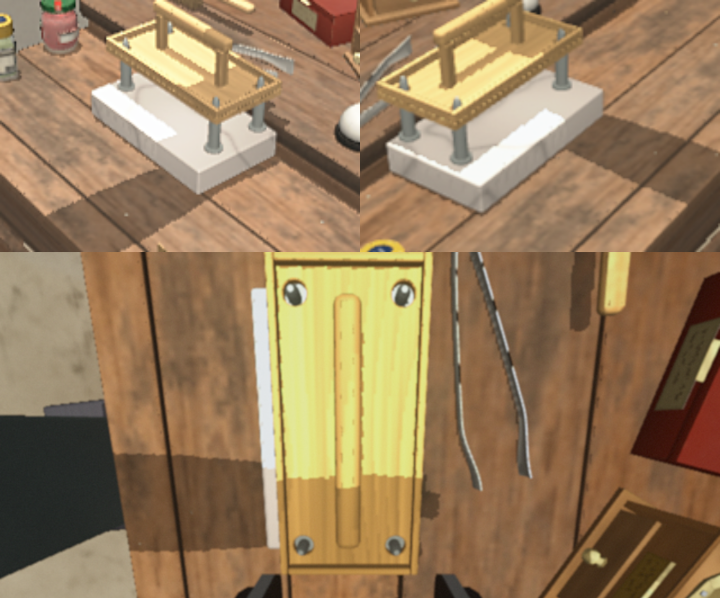

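All four pins stand in their holes, the tier sits level on the collars, and the base is against the step. I'm handing the job in.

```bash
python3 -c "
from bench import *
print(close_job())"
```

```text
the job is handed in; nothing more can be done
None
```

I walked the marble base back until it stood snug against the step and seated the wooden tier level on all four pins. I handed the job in at about 21 s; no verdict came back. I saw no sign that the jars, cards or bell had been touched, but I did not measure them again at the end.

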